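# Unscrew the tall glaze jar and park its cap on the bat

### The job

Unscrew the black cap of the taller of the two white jars on wooden feet, turning it anticlockwise until the thread lets go, and lift it straight off. Set it down gently, right way up, on the round plywood bat; do not force the cap off, and leave the shorter jar shut.

Things in the scene. Friction and masses are not known exactly. Their poses are not given: they have to be found in the camera images.
- tall_cap_center (a point): The cap to take off: ribbed black round screw cap, 53 mm across, 21 mm high, about 40 g, on the taller white jar (cap top 149 mm above the table). The point is its centre, half-way up; z points out of its top. It is shut but not tight, so hardly any torque is needed, and as it is round a grasp at any yaw will do. Keep the same grasp for the turn, the lift and the placing.
- tall_jar_rim (a point): The taller white jar (50 mm across), fixed with its 84 mm square wooden foot. The point: centre of its neck's rim, 145 mm above the table, 6.5 mm above the shut cap's centre; neck 20 mm high. Short thread: turned anticlockwise seen from above, the cap lets go after 50 to 65 degrees (it may rise 2 mm), lifts straight off at 65 to 105 degrees and then meets a stop: turn it about 80.
- bat_top (a point): Round plywood bat lying fixed on the table, 140 mm across and 12 mm thick: the point is the centre of its upper face. A cap standing on it has its centre 10.5 mm above this point.
- short_cap_center (a point): Bystander: the same black cap (53 mm across, 21 mm high) on the shorter white jar, cap top 94 mm above the table. The point is its centre, half-way up. Leave it alone.

How it is judged (in metres and radians):
On the way:
1. the tall jar's cap is lifted clear above its neck, upright (z of tall_cap_center in the frame of tall_jar_rim above 0.015 m and angle between tall_cap_center's own z axis and vertical below 0.35 rad), for 0.1 s.
At the end, for the whole second after the job is handed in: The tall jar's cap rests on the bat, right way up (within 10 degrees) and at rest, its centre within 50 mm of the bat's centre; the short jar's cap is still on its jar, within 10 mm of where it was (horizontal distance between tall_cap_center and bat_top below 0.05 m and z of tall_cap_center in the frame of bat_top between 0.007 and 0.014 m and angle between tall_cap_center's own z axis and vertical below 0.17 rad and linear speed of tall_cap below 0.02 m/s and distance of short_cap_center from where it was at the start of the episode below 0.01 m); the robot touches nothing.
It fails at once if the cap is forced: more than 80 N between it and its jar (contact force between tall_cap and tall_jar above 80 N).
It fails at once if the cap is dropped from more than about 25 mm (linear speed of tall_cap above 0.7 m/s and contact force between tall_cap and the fingers below 0.1 N).
It fails at once if the short jar's cap is moved (distance of short_cap_center from where it was at the start of the episode above 0.02 m).
It also fails if it takes over 42 s, if anything falls off the work surface, if the arm or the gripper's body presses on something with over 40 N, if the wrist force passes 120 N, or if a joint passes its speed limit or range.

### The arm

A 7-joint arm with a two-finger parallel gripper is mounted at the origin on a cart in front of the work surface, level with it; the furniture and walls round the work are solid. World frame = base frame: x ahead of the robot, y to its left, z up, the work surface at z = 0. Lengths are in mm, angles in rad, forces in N, time in s.
With the tool pointing down it reaches from about 400 to 900 mm from the base axis. Payload 5.6 kg.
Tool frame: the origin (TCP) lies on the centre line of the jaws, within the pads' length; the fingertips stand 11 mm ahead of it and the grasp point (between the pads) lies 8 mm behind it; z points along the fingers, y is the line along which they close (so a half turn about z gives the same grasp; the last joint's range is limited). The gripper opens to 92 mm and grips with 3 to 60 N. Pads are 20 mm wide; open, the fingers measure 128 mm over their backs; the gripper's body (75 mm by 189 mm) begins 69 mm behind the grasp point.
Start: joints at [-1.188, 0.468, -0.012, 1.603, 0.006, 1.071, -0.056], TCP at [268.522, 591.95, 225.592] pointing down, gripper open.
Joint ranges: [-2.53, 2.53], [-0.31, 2.02], [-1.57, 1.55], [0.28, 2.44], [-1.29, 4.43], [0.15, 1.84], [-2.92, 2.92]. Speed limits (rad/s): [2.57, 2.57, 3.14, 3.14, 3.14, 3.14, 3.14].

### API

Orientations are given as a 3x3 rotation matrix whose columns are the frame's x, y, z axes.
In Python, from workcell import status, vision, ctrl gives the robot as it stands. The module is installed in compiled form; this text tells all that it offers.
- The arm moves only by the tool drive_tool, never from a script. Its argument "steps" is text: rows parted by semicolons, each of 7 numbers parted by spaces: the turn, a rotation vector about the world's x, y, z in degrees, then the shift along the world's x, y, z in mm, then the opening, from 0 (shut) to 1 (fully open). In form: rx ry rz x y z hand; .... A call has 1 to 8 rows; each row shifts and turns the commanded pose from where the row before left it; what a row does not reach is not made up. A row lasts 1/10 s, in which the tool goes at most 50 mm and 8.59 degrees, less where a joint would pass 70% of its speed; a pose out of reach is approached as far as the arm can. A call with a gripper value outside its range is refused whole. The fingers move at their own pace and stop on an object; "newtons" is the grip in N (left out, the last holds). Time passes only in rows, so rows that do not move let the fingers close. It gives the time, the measured TCP pose, the force, the opening and the grip force at its end, in the units of the state.
- status.get_obs(): the state, without advancing time (a new reading comes with each control period).
- vision.camera(name): name is "scene" or "top"; returns a dict with "img" (400x640x3 uint8, blue, green, red), "K" (3x3 intrinsics, pixels), "R" (3x3) and "t" (3): a world point X has camera coordinates R X + t. Camera axes: x right, y down, z forward; pixel columns grow to the right and rows downward; lengths in mm; the calibration is good to about 2 mm. A picture is of the moment at which its call begins. There is no depth.
- ctrl.job_done(): hands the job in; it is judged then, once.
The state is a dict: "clock": time; "joint_positions": joint angles; "dq": joint speeds; "joint_efforts": joint torques, N m; "tcp_pos": TCP position; "tool_rot": TCP orientation; "ft_force": force on the tool from outside, world axes, zero at the start; "wrist_torque": the same for the moment, N m; "width": finger opening in mm; "grasp_force": force on a finger pad.
Only numpy, scipy, OpenCV 4.12 (cv2) and the standard library are available. Lean on these libraries where they do the work, as an engineer would, in place of code of your own. Each camera call takes 0.05 s, during which the arm holds its last target. There are 200 camera calls.

## Working session

There is one attempt and no reset: what is moved stays moved. The work goes in short steps, Python scripts to look and compute and a tool call to move; the robot and the scene stay as the last step left them, time stands still between calls to the robot, and variables do not carry over. Pictures are saved under pics/ and viewed, at most 10 in all, crops included, and the job is handed in when it is done.

Besides the shell and the picture viewer there is one more tool, called after "Call:" by a JSON object that holds its "fn" and its "kwargs". drive_tool: Moves the arm, as the interface text tells. Its arguments: {"type":"object","properties":{"steps":{"type":"string"},"newtons":{"type":"number"}},"required":["steps"]}

```bash
mkdir -p pics
python3 - <<'E'
from workcell import status, vision
import cv2, numpy as np, pickle
d={}
for n in("scene","top"):
    c=vision.camera(n); d[n]=c; cv2.imwrite(f"pics/{n}0.png",c["img"])
    print(n,np.round(c["K"],1).tolist(),np.round(c["R"],3).tolist(),np.round(c["t"],1).tolist(), np.round(-c["R"].T@c["t"]))
pickle.dump(d,open("cams0.pkl","wb"))
o=status.get_obs();print({k:np.round(v,3).tolist() for k,v in o.items()})
E
```

```text
scene [[400.5, 0.0, 307.8], [0.0, 400.5, 195.6], [0.0, 0.0, 1.0]] [[-0.685, 0.729, -0.016], [0.555, 0.507, -0.66], [-0.473, -0.46, -0.751]] [391.4, -215.2, 1463.4] [1079.  498.  964.]
top [[399.3, 0.0, 324.0], [0.0, 399.3, 205.5], [0.0, 0.0, 1.0]] [[0.067, -0.998, -0.004], [-0.972, -0.065, -0.226], [0.225, 0.019, -0.974]] [-40.6, 588.3, 991.8] [ 351.  -21. 1099.]
{'clock': 0.1, 'joint_positions': [-1.188, 0.468, -0.012, 1.604, 0.006, 1.071, -0.056], 'dq': [-0.001, -0.001, -0.001, -0.003, -0.002, 0.001, -0.002], 'joint_efforts': [0.001, -52.165, -0.013, -24.437, -0.057, 0.014, 0.0], 'tcp_pos': [268.337, 591.483, 224.75], 'tool_rot': [[-0.911, 0.413, -0.001], [0.413, 0.911, -0.001], [-0.0, -0.002, -1.0]], 'ft_force': [-0.081, -0.023, -0.563], 'wrist_torque': [-0.019, -0.022, -0.021], 'grasp_force': 0.0, 'width': 91.897}
```

View pics/scene0.png

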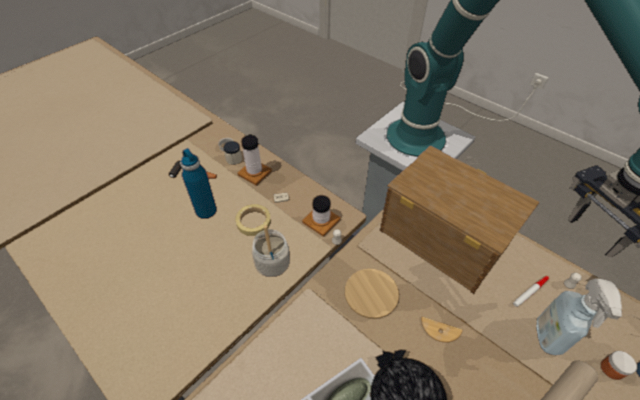

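View pics/top0.png

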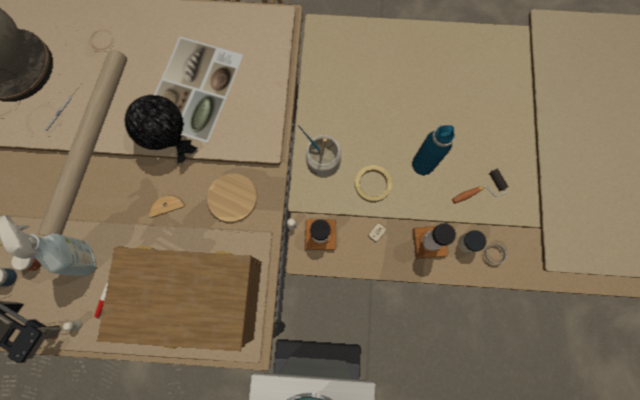

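Scene view: tall jar cap at about (250,141) with a dark-lidded pot beside it at (233,150), short jar at (321,203), bat at (372,292), chest in between. Top view: tall cap (443,234), short cap (320,230), bat (231,198), pot (474,241), blue bottle (433,150).

```bash
cat > h.py <<'E'
import numpy as np, cv2
def ray(c,u,v):
    d=c["R"].T@np.linalg.inv(c["K"])@[u,v,1.]; return -c["R"].T@c["t"],d
def onz(c,p,z):
    o,d=ray(c,*p); return o+d*(z-o[2])/d[2]
def tri(c1,p1,c2,p2):
    o1,d1=ray(c1,*p1);o2,d2=ray(c2,*p2)
    s=np.linalg.lstsq(np.c_[d1,-d2],o2-o1,rcond=None)[0]
    a,b=o1+s[0]*d1,o2+s[1]*d2; return (a+b)/2,np.linalg.norm(a-b)
def proj(c,X):
    q=c["K"]@(c["R"]@np.array(X,float)+c["t"]); return q[:2]/q[2]
def blob(mask,p,r):
    m=np.zeros_like(mask);u,v=p;m[v-r:v+r,u-r:u+r]=mask[v-r:v+r,u-r:u+r]
    n,l,s,ce=cv2.connectedComponentsWithStats(m); i=1+np.argmax(s[1:,4]); return s[i],ce[i],l==i
E
python3 - <<'E'
import pickle; from h import *
d=pickle.load(open("cams0.pkl","rb")); S,T=d["scene"],d["top"]
r=np.round
for nm,pt,ps,h in(("tall",(443,234),(250,141),149),("short",(320,230),(321,203),94)):
    for c,p in((T,pt),(S,ps)):
        m=(c["img"].max(2)<60).astype(np.uint8)
        s,ce,_=blob(m,p,16); print(nm,s,r(ce,1),"mid-plane",r(onz(c,ce,h-10.5)))
# bat: by ellipse on hue/brightness near
for c,p in((T,(231,198)),(S,(372,292))):
    hsv=cv2.cvtColor(c["img"],cv2.COLOR_BGR2HSV); ref=hsv[p[1]-8:p[1]+8,p[0]-8:p[0]+8].reshape(-1,3).mean(0); print("hsv",r(ref), hsv[p[1]+33,p[0]])
    m=(np.abs(hsv.astype(float)-ref).max(2)<22).astype(np.uint8); s,ce,_=blob(m,p,34); print("bat",s,r(ce,1),r(onz(c,ce,12)))
# chest: top corners, pot, bottle
for nm,a,b in(("chestA",(248,255),(434,152)),("chestB",(244,349),(390,186)),("chestC",(113,250),(536,204)),("bottle",(446,132),(188,155)),("pot",(474,240),(232,147)),("cup",(310,140),(267,232)),("brushtop",(301,126),(268,222))):
    X,e=tri(T,a,S,b); print(nm,r(X),r(e))
def crop(c,u,v,w,h,k): return cv2.resize(c["img"][v:v+h,u:u+w],None,fx=k,fy=k,interpolation=cv2.INTER_CUBIC)
a=crop(T,290,110,240,170,3.3);b=crop(S,150,120,220,160,3.3)
cv2.imwrite("pics/ct.png",a);cv2.imwrite("pics/cs.png",b)
E
```

```text
tall [432 224  23  22 379] [443.1 234.3] mid-plane [ 521. -296.  138.]
tall [242 135  16  15 197] [249.5 142.1] mid-plane [ 521. -294.  138.]
short [311 220  19  20 308] [319.9 229.7] mid-plane [522.   5.  84.]
short [313 196  17  17 238] [321.1 203.9] mid-plane [523.   8.  84.]
hsv [ 17. 108. 162.] [ 17  83 144]
bat [ 197  164   60   57 2537] [225.  191.7] [624. 281.  12.]
hsv [ 18. 107. 178.] [ 17  86 160]
bat [ 345  263   53   54 2121] [371.3 291.6] [611. 265.  12.]
chestA [400. 183. 314.] 104.0
chestB [251. 131.  42.] 113.0
chestC [401. 439. 318.] 74.0
bottle [ 738. -271.  248.] 1.0
pot [ 524. -398.   59.] 4.0
cup [733.  34. 181.] 20.0
brushtop [740.  53. 244.] 20.0
```

View pics/ct.png

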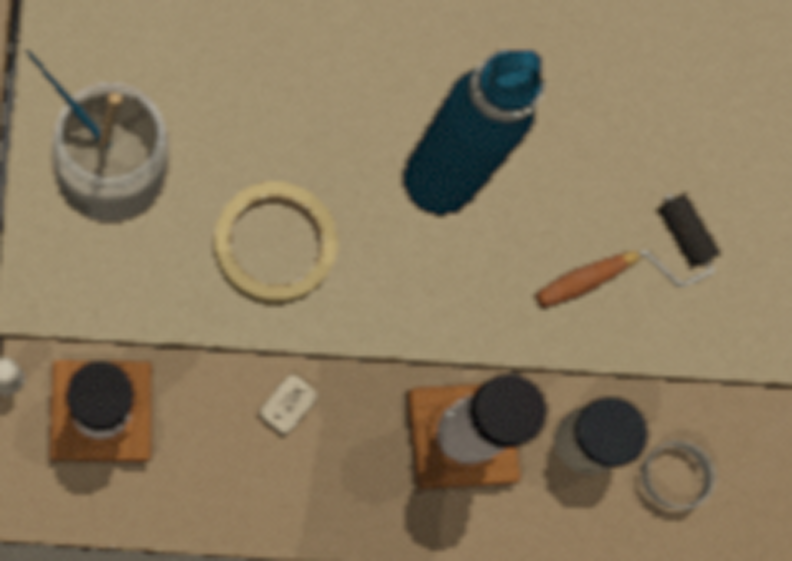

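View pics/cs.png

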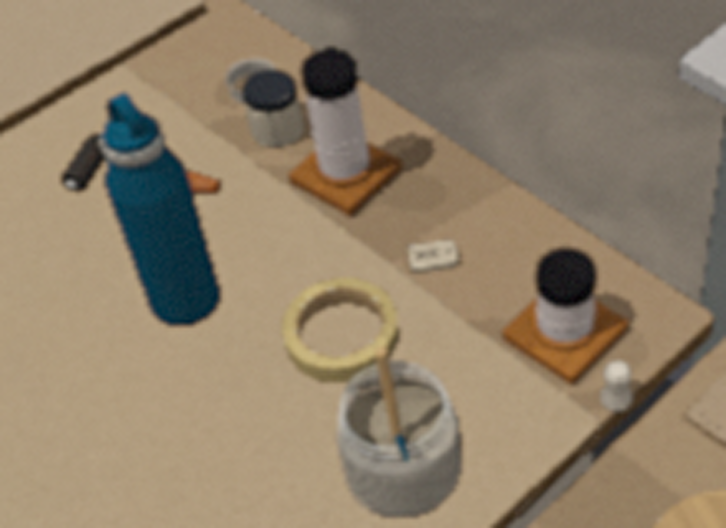

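Crops confirm: tall cap is free-standing, pot (lower) about 100 mm to its −y side. One more measure for bat and chest before moving.

Run:
```python
import pickle; from h import *
d=pickle.load(open("cams0.pkl","rb")); S,T=d["scene"],d["top"]; r=np.round
for nm,a,b in(("c1",(252,255),(388,187)),("c2",(113,250),(497,240)),("c3",(244,349),(432,152)),("c4",(98,343),(536,204)),("spray",(8,222),(606,285)),("bat",(231.5,198),(372,292)),("pottop",(290+610/3.3,110+430/3.3),(150+270/3.3,120+90/3.3))):
    X,e=tri(T,a,S,b); print(nm,r(X),r(e,1))
print("bat plane",r(onz(T,(231.5,198),12)),r(onz(S,(372,292),12)))
for c,p in((T,(231,198)),(S,(372,292))):
    g=cv2.GaussianBlur(cv2.cvtColor(c["img"],cv2.COLOR_BGR2HSV),(3,3),0)[:,:,1]
    m=(g>96).astype(np.uint8); m=cv2.morphologyEx(m,cv2.MORPH_OPEN,np.ones((9,9),np.uint8)); s,ce,_=blob(m,p,33); print("bat",s,r(ce,1),r(onz(c,ce,12)))
# image of 70 mm circle about the estimate
th=np.linspace(0,6.28,4,endpoint=False)
for c in(T,S): print([r(proj(c,(617+70*np.cos(t),270+70*np.sin(t),12))).tolist() for t in th])
```

```text
c1 [433. 155. 191.] 8.1
c2 [424. 447. 226.] 7.1
c3 [226. 158. 175.] 17.0
c4 [224. 464. 188.] 3.3
spray [457. 637. 302.] 5.9
bat [608. 264.   4.] 2.8
pottop [ 524. -400.   56.] 4.5
bat plane [607. 261.  12.] [611. 267.  12.]
bat [ 206  173   51   50 2046] [231.3 197.8] [608. 261.  12.]
bat [ 345  269   54   50 2158] [371.5 293.6] [616. 268.  12.]
[[232.0, 171.0], [204.0, 193.0], [225.0, 219.0], [253.0, 196.0]]
[[355.0, 313.0], [394.0, 312.0], [388.0, 277.0], [351.0, 278.0]]
```

Call:
{"fn": "drive_tool", "kwargs": {"steps": "0 0 0 0 0 40 1;0 0 0 0 0 40 1;0 0 0 0 0 40 1;0 0 0 0 0 40 1;0 0 0 0 0 40 1", "newtons": 15}}

```text
clock: 0.6
tcp_pos: [268.4, 591.5, 426.8]
tool_rot: [[-0.911, 0.413, -0.0], [0.413, 0.911, -0.001], [-0.0, -0.001, -1.0]]
ft_force: [0.1, 1.3, 0.1]
width: 92.0
grasp_force: 0.0
```

Call:
{"fn": "drive_tool", "kwargs": {"steps": "0 0 -8 33 -35 0 1;0 0 -8 33 -35 0 1;0 0 -8 33 -35 0 1;0 0 -8 33 -35 0 1;0 0 -8 33 -35 0 1;0 0 -8 33 -35 0 1;0 0 -8 33 -35 0 1;0 0 -8 33 -35 0 1"}}

```text
clock: 1.4
tcp_pos: [533.4, 310.3, 425.4]
tool_rot: [[-0.022, 1.0, -0.0], [1.0, 0.022, -0.0], [-0.0, -0.0, -1.0]]
ft_force: [-0.6, 0.1, -0.5]
width: 91.9
grasp_force: 0.0
```

Call:
{"fn": "drive_tool", "kwargs": {"steps": "0 0 -8 0 -48 0 1;0 0 -8 0 -48 0 1;0 0 -8 0 -48 0 1;0 0 -8 0 -48 0 1;0 0 -8 0 -48 0 1;0 0 -8 0 -48 0 1;0 0 -8 0 -48 0 1;0 0 -8 0 -48 0 1"}}

```text
clock: 2.2
tcp_pos: [531.9, -73.9, 425.5]
tool_rot: [[0.889, 0.458, 0.0], [0.458, -0.889, 0.001], [0.0, -0.0, -1.0]]
ft_force: [0.7, -0.1, -0.1]
width: 92.0
grasp_force: 0.0
```

Call:
{"fn": "drive_tool", "kwargs": {"steps": "0 0 -2 -2 -40 0 1;0 0 -2 -2 -40 0 1;0 0 -2 -2 -40 0 1;0 0 -2 -2 -40 -50 1;0 0 0 -2 -40 -50 1;0 0 0 -1 -21 -45 1;0 0 0 0 0 -40 1;0 0 0 0 0 0 1"}}

```text
clock: 3.0
tcp_pos: [519.1, -274.1, 257.2]
tool_rot: [[0.943, 0.334, -0.01], [0.334, -0.943, 0.003], [-0.009, -0.007, -1.0]]
ft_force: [-0.5, 1.4, 0.6]
width: 91.9
grasp_force: 0.0
```

Run:
```python
from workcell import status, vision
from h import *
o=status.get_obs();print({k:np.round(o[k],3).tolist() for k in("joint_positions","tcp_pos","ft_force")})
ims=[]
for n,p,h in(("top",(443,234),100),("scene",(250,141),100)):
    c=vision.camera(n);q=c["img"][p[1]-65:p[1]+65,p[0]-65:p[0]+65];ims.append(cv2.resize(q,(390,390)))
    print(n,np.round(proj(c,o["tcp_pos"])),np.round(proj(c,(521,-295,149))))
cv2.imwrite("pics/a1.png",np.hstack(ims))
```

```text
{'joint_positions': [-0.161, 0.399, 0.771, 1.76, -0.302, 1.118, -0.523], 'tcp_pos': [519.09, -274.146, 257.223], 'ft_force': [-0.483, 1.426, 0.628]}
top [449. 226.] [444. 234.]
scene [249. 114.] [249. 139.]
```

View pics/a1.png

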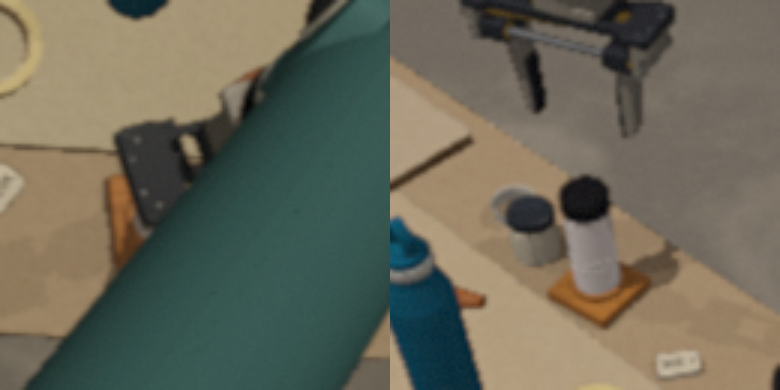

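The picture shows the open gripper above and slightly beside the tall cap (scene cap at (250,141)); the last row fell short by ~20 mm in y. Correcting it.

Call:
{"fn": "drive_tool", "kwargs": {"steps": "-0.2 -0.6 0 2 -10 0 1;0 0 0 0 -11 -10 1;0 0 0 0 0 -20 1;0 0 0 0 0 -20 1;0 0 0 0 0 0 1"}}

```text
clock: 3.6
tcp_pos: [523.5, -296.5, 211.0]
tool_rot: [[0.942, 0.335, 0.008], [0.335, -0.942, -0.003], [0.007, 0.005, -1.0]]
ft_force: [-0.1, 0.3, -0.6]
width: 91.9
grasp_force: 0.0
```

Call:
{"fn": "drive_tool", "kwargs": {"steps": "0.2 0.45 0 -2.5 1.5 -15 1;0 0 0 0 0 -20 1;0 0 0 0 0 -20 1;0 0 0 0 0 -15 1;0 0 0 0 0 -8 1;0 0 0 0 0 0 1"}}

```text
clock: 4.2
tcp_pos: [521.6, -294.9, 133.8]
tool_rot: [[0.942, 0.335, 0.001], [0.335, -0.942, 0.0], [0.001, 0.0, -1.0]]
ft_force: [0.1, -0.1, -0.5]
width: 91.8
grasp_force: 0.0
```

Close gently.

Call:
{"fn": "drive_tool", "kwargs": {"steps": "0 0 0 0 0 0 0.6;0 0 0 0 0 0 0.5;0 0 0 0 0 0 0.5;0 0 0 0 0 0 0.5;0 0 0 0 0 0 0.5;0 0 0 0 0 0 0.5", "newtons": 12}}

```text
clock: 4.8
tcp_pos: [522.1, -295.0, 134.8]
tool_rot: [[0.942, 0.336, 0.003], [0.336, -0.942, -0.0], [0.003, 0.001, -1.0]]
ft_force: [-0.0, 0.5, 1.3]
width: 53.1
grasp_force: 12.0
```

Call:
{"fn": "drive_tool", "kwargs": {"steps": "0 0 0 0 0 0 0.3;0 0 0 0 0 0 0.3;0 0 4 0 0 0 0.3;0 0 6 0 0 0 0.3;0 0 6 0 0 0 0.3;0 0 4 0 0 0 0.3;0 0 0 0 0 0 0.3", "newtons": 25}}

```text
clock: 5.5
tcp_pos: [522.3, -295.1, 134.8]
tool_rot: [[0.77, 0.638, 0.003], [0.638, -0.77, 0.001], [0.003, 0.002, -1.0]]
ft_force: [1.2, -0.1, 2.9]
width: 52.6
grasp_force: 25.0
```

```bash
python3 -c "
from workcell import status;import numpy as np
o=status.get_obs();print({k:np.round(o[k],2).tolist() for k in('tcp_pos','ft_force','wrist_torque','grasp_force','width')})"
```

```text
{'tcp_pos': [522.26, -295.09, 134.84], 'ft_force': [1.18, -0.13, 2.95], 'wrist_torque': [0.08, 0.01, 0.0], 'grasp_force': 25.0, 'width': 52.57}
```

Call:
{"fn": "drive_tool", "kwargs": {"steps": "0 0 8 0 0 0 0.3;0 0 8 0 0 0 0.3;0 0 8 0 0 0 0.3;0 0 8 0 0 0 0.3;0 0 8 0 0 0 0.3;0 0 8 0 0 0 0.3;0 0 8 0 0 0 0.3;0 0 6 0 0 0 0.3"}}

```text
clock: 6.3
tcp_pos: [522.1, -295.0, 134.8]
tool_rot: [[-0.204, 0.979, 0.001], [0.979, 0.204, 0.003], [0.002, 0.001, -1.0]]
ft_force: [0.3, 0.2, 3.5]
width: 52.6
grasp_force: 25.0
```

Call:
{"fn": "drive_tool", "kwargs": {"steps": "0 0 0 0 0 0 0.3;0 0 0 0 0 1 0.3;0 0 0 0 0 1 0.3;0 0 0 0 0 0 0.3"}}

```text
clock: 6.7
tcp_pos: [521.7, -294.9, 136.3]
tool_rot: [[-0.2, 0.98, -0.0], [0.98, 0.2, 0.003], [0.003, 0.0, -1.0]]
ft_force: [-0.8, -0.0, -0.3]
width: 52.6
grasp_force: 25.0
```

Call:
{"fn": "drive_tool", "kwargs": {"steps": "0 0 0 0 0 2 0.3;0 0 0 0 0 3 0.3;0 0 0 0 0 3 0.3;0 0 0 0 0 0 0.3"}}

```text
clock: 7.1
tcp_pos: [522.2, -295.2, 145.2]
tool_rot: [[-0.201, 0.98, 0.001], [0.98, 0.201, 0.002], [0.002, 0.002, -1.0]]
ft_force: [-0.5, -0.1, 0.3]
width: 52.6
grasp_force: 25.0
```

Call:
{"fn": "drive_tool", "kwargs": {"steps": "0 0 0 0 0 8 0.3;0 0 0 0 0 15 0.3;0 0 0 0 0 20 0.3;0 0 0 0 0 20 0.3;0 0 0 0 0 20 0.3;0 0 0 0 0 20 0.3;0 0 0 0 0 20 0.3;0 0 0 0 0 0 0.3"}}

```text
clock: 7.9
tcp_pos: [523.4, -296.1, 271.6]
tool_rot: [[-0.201, 0.98, 0.007], [0.98, 0.201, -0.0], [-0.001, 0.007, -1.0]]
ft_force: [-0.1, -0.8, -1.3]
width: 52.7
grasp_force: 25.0
```

Run:
```python
from workcell import status, vision
from h import *
o=status.get_obs();print({k:np.round(o[k],3).tolist() for k in("joint_positions","tcp_pos","ft_force")})
c=vision.camera("scene");cv2.imwrite("pics/lift.png",cv2.resize(c["img"][50:230,150:390],(720,540)))
print(proj(c,o["tcp_pos"]))
```

```text
{'joint_positions': [0.172, 0.344, 0.371, 1.703, -0.14, 1.114, 0.786], 'tcp_pos': [523.393, -296.1, 271.638], 'ft_force': [-0.145, -0.825, -1.321]}
[242.58713564 106.94684524]
```

View pics/lift.png

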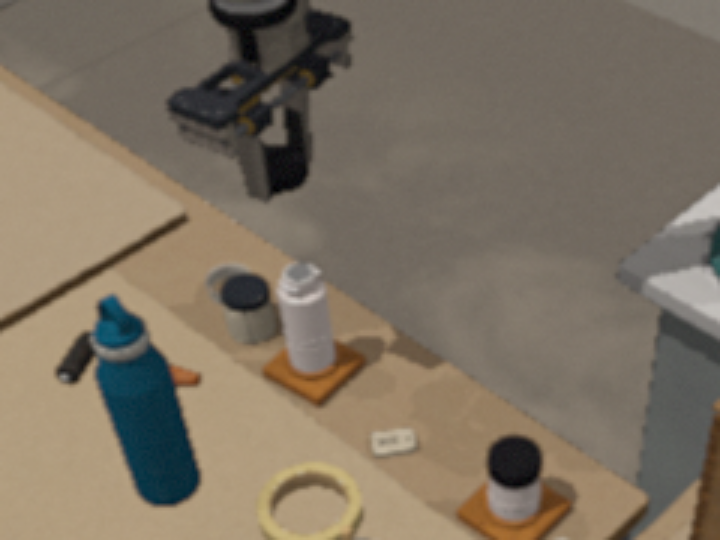

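The cap hangs in the jaws at about (245,107), upright; the tall neck is bare and the short jar still capped at (321,203).

Call:
{"fn": "drive_tool", "kwargs": {"steps": "0 0 0 0 0 40 0.3;0 0 0 4 20 40 0.3;0 0 0 7 40 20 0.3;0 0 0 7 40 0 0.3;0 0 0 7 40 0 0.3;0 0 0 7 40 0 0.3;0 0 0 7 40 0 0.3;0 0 0 7 40 0 0.3"}}

```text
clock: 8.75
tcp_pos: [567.4, -33.3, 366.6]
tool_rot: [[-0.201, 0.98, -0.001], [0.98, 0.201, 0.003], [0.003, -0.001, -1.0]]
ft_force: [1.0, 0.1, -0.3]
width: 52.3
grasp_force: 25.0
```

Call:
{"fn": "drive_tool", "kwargs": {"steps": "0 0 0 7 40 0 0.3;0 0 0 7 40 0 0.3;0 0 0 7 40 0 0.3;0 0 0 7 40 0 0.3;0 0 0 7 40 0 0.3;0 0 0 7 40 0 0.3;0 0 0 4 30 0 0.3;0 0 0 0 0 0 0.3"}}

```text
clock: 9.55
tcp_pos: [612.3, 241.0, 365.1]
tool_rot: [[-0.209, 0.978, -0.003], [0.978, 0.209, 0.004], [0.005, -0.002, -1.0]]
ft_force: [0.1, -0.2, -1.1]
width: 52.7
grasp_force: 25.0
```

Call:
{"fn": "drive_tool", "kwargs": {"steps": "0 0 0 2 12 -20 0.3;0 0 0 1 11 -35 0.3;0 0 0 0 0 -40 0.3;0 0 0 0 0 -40 0.3;0 0 0 0 0 -40 0.3;0 0 0 0 0 -25 0.3;0 0 0 0 0 -10 0.3;0 0 0 0 0 0 0.3"}}

```text
clock: 10.35
tcp_pos: [616.1, 256.7, 155.8]
tool_rot: [[-0.2, 0.98, -0.003], [0.98, 0.2, 0.001], [0.001, -0.002, -1.0]]
ft_force: [0.5, 0.6, 0.6]
width: 52.5
grasp_force: 25.0
```

Run:
```python
from workcell import status, vision
from h import *
o=status.get_obs();print({k:np.round(o[k],3).tolist() for k in("joint_positions","tcp_pos","ft_force")})
c=vision.camera("scene");cv2.imwrite("pics/bat1.png",cv2.resize(c["img"][100:340,270:590],(800,600)))
```

```text
{'joint_positions': [-0.506, 0.566, 0.088, 1.617, -0.059, 0.963, -0.196], 'tcp_pos': [616.087, 256.725, 155.793], 'ft_force': [0.515, 0.619, 0.59]}
```

View pics/bat1.png

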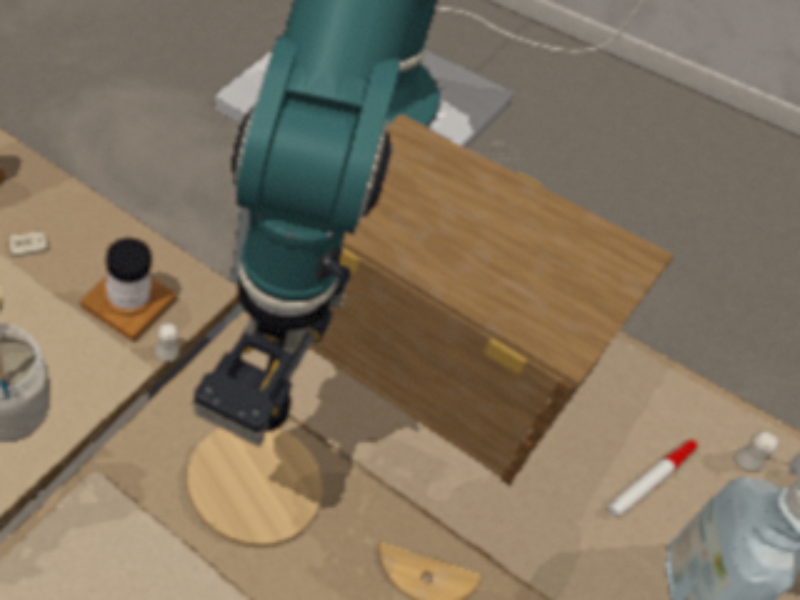

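Gripper with cap is above the bat (bat centre near crop (255,485)); the forearm passes over the chest. Checking the wrist height before descending.

Run:
```python
import pickle; from h import *
S=pickle.load(open("cams0.pkl","rb"))["scene"]
for z in(300,400,450,500,550): print(z,np.round(proj(S,(616,257,z))))
```

```text
300 [381. 224.]
400 [388. 192.]
450 [392. 173.]
500 [396. 152.]
550 [400. 129.]
```

Call:
{"fn": "drive_tool", "kwargs": {"steps": "0 0 0 0 5 -15 0.3;0 0 0 0 2 -20 0.3;0 0 0 0 0 -20 0.3;0 0 0 0 0 -10 0.3;0 0 0 0 0 0 0.3"}}

```text
clock: 10.9
tcp_pos: [616.2, 265.0, 91.4]
tool_rot: [[-0.201, 0.98, -0.001], [0.98, 0.201, 0.002], [0.002, -0.001, -1.0]]
ft_force: [-0.1, 0.3, 0.3]
width: 52.6
grasp_force: 25.0
```

Wrist centre stands ~315 mm above the TCP, so it clears the chest (~200 mm). Descending.

Call:
{"fn": "drive_tool", "kwargs": {"steps": "0 0 0 0 0 -15 0.3;0 0 0 0 0 -15 0.3;0 0 0 0 0 -15 0.3;0 0 0 0 0 -10 0.3;0 0 0 0 0 -5 0.3;0 0 0 0 0 -3 0.3;0 0 0 0 0 0 0.3"}}

```text
clock: 11.6
tcp_pos: [616.9, 265.0, 29.3]
tool_rot: [[-0.201, 0.98, 0.0], [0.98, 0.201, 0.002], [0.002, 0.001, -1.0]]
ft_force: [-0.5, 0.2, 0.5]
width: 52.6
grasp_force: 25.0
```

Call:
{"fn": "drive_tool", "kwargs": {"steps": "0 0 0 0 0 -2 0.3;0 0 0 0 0 -2 0.3;0 0 0 0 0 -1 0.3;0 0 0 0 0 0 0.3"}}

```text
clock: 12.0
tcp_pos: [616.9, 265.0, 24.6]
tool_rot: [[-0.201, 0.98, 0.0], [0.98, 0.201, 0.003], [0.002, 0.001, -1.0]]
ft_force: [-0.2, 0.5, -0.7]
width: 52.6
grasp_force: 25.0
```

Call:
{"fn": "drive_tool", "kwargs": {"steps": "0 0 0 0 0 -1 0.3;0 0 0 0 0 0 0.3;0 0 0 0 0 0 0.6;0 0 0 0 0 0 0.63;0 0 0 0 0 0 0.7;0 0 0 0 0 0 0.8;0 0 0 0 0 0 1;0 0 0 0 0 0 1"}}

```text
clock: 12.8
tcp_pos: [617.0, 265.0, 23.6]
tool_rot: [[-0.201, 0.98, 0.001], [0.98, 0.201, 0.003], [0.002, 0.001, -1.0]]
ft_force: [-0.6, 0.7, -0.2]
width: 86.5
grasp_force: 0.0
```

Call:
{"fn": "drive_tool", "kwargs": {"steps": "0 0 0 0 0 3 1;0 0 0 0 0 10 1;0 0 0 0 0 20 1;0 0 0 0 0 30 1;0 0 0 0 0 40 1;0 0 0 0 0 40 1;0 0 0 0 0 40 1;0 0 0 0 0 0 1"}}

```text
clock: 13.6
tcp_pos: [620.4, 266.5, 214.6]
tool_rot: [[-0.201, 0.98, 0.012], [0.98, 0.201, 0.008], [0.006, 0.013, -1.0]]
ft_force: [0.1, 0.4, -0.0]
width: 91.8
grasp_force: 0.0
```

Run:
```python
from workcell import status, vision
from h import *
o=status.get_obs();print({k:np.round(o[k],3).tolist() for k in("tcp_pos","ft_force","width")})
c=vision.camera("scene");cv2.imwrite("pics/end.png",cv2.resize(c["img"][150:350,270:510],(720,600)))
m=(c["img"].max(2)<60).astype(np.uint8)
for p,z in(((372,288),22.5),((321,203),83.5)):
    s,ce,_=blob(m,p,20); print(s,ce,np.round(onz(c,ce,z)))
```

```text
{'tcp_pos': [620.407, 266.484, 214.611], 'ft_force': [0.099, 0.438, -0.009], 'width': 91.833}
[362 282  20  20 318] [371.31761006 291.52201258] [616. 267.  22.]
[313 196  17  17 236] [321.11864407 203.80508475] [522.   8.  84.]
```

View pics/end.png

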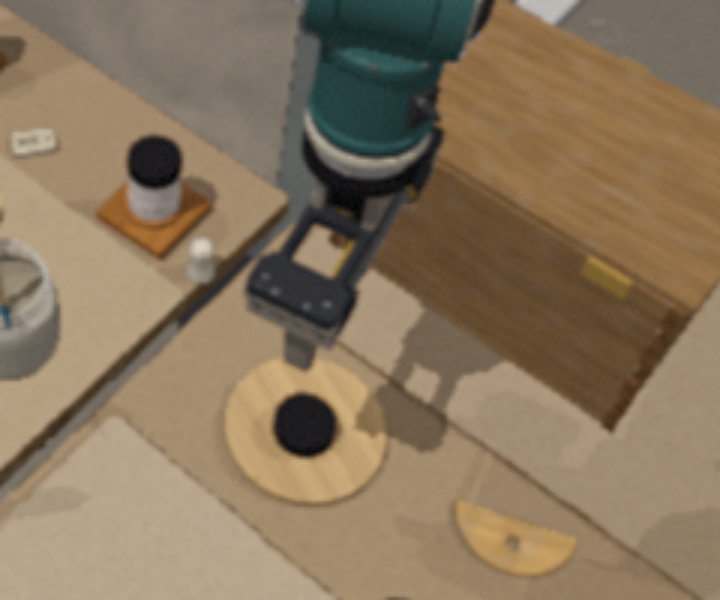

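The cap stands upright in the middle of the bat at pixel (371,292), i.e. (616,267). The short jar's cap is unmoved at (321,204), and the gripper is clear.

```bash
python3 -c "
from workcell import ctrl;print(ctrl.job_done())"
```

```text
the job is handed in; nothing more can be done
None
```

The tall jar's cap is unscrewed (turned about 82°), lifted off and set down right way up near the centre of the bat, released about 4 mm above it. The short jar is untouched, and the job was handed in after about 14 s; the hand-in returned no verdict.

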